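# Take up a paper-roll brake and prove its hand lever stops short of the bar

## Task

The hand brake of the paper-roll stand has gone slack: push the adjuster's black thumb tab over, away from you, with a fingertip, as far as it goes. Then press the rubber-sleeved brake lever in with the backs of the closed fingers until the brake bites and the lever comes up firm, clearly short of the grip bar, and finish while still holding it in. Only push: grip nothing, keep off the bar, do not strain the lever, and leave the loose things alone.

Things in the scene. Friction and masses are not known exactly. Their poses are not given: they have to be found in the camera images.
- roll_stand: Fixed grey steel stand with a 224 mm wide, 120 mm thick roll of brown paper lying across it; side plates 205 mm high, 250 mm apart. Origin on the table below the middle of the axle. Own axes, meant by every direction given here: +x away from the robot's side (in), y left along the axle, z up; yaw varies. Brake drum (90 mm disc), lever arm and adjuster are at its right (-y) end.
- grip_bar: Bare round aluminium bar, 22 mm thick, 262 mm long, along y between the tops of the side plates; origin at its middle, at stand x -35, z 185 mm. Fixed.
- brake_lever (a joint): Lever angle, rad, about a pivot along y at stand x -85, z 36 mm. 0 = out, sprung back, 62 mm from sleeve to bar; grows as its top is pressed in (+x). With the adjuster taken up it bites at about 0.235 (28 mm from the bar): up to there it pushes back with 2 to 3.5 N, beyond it is firm, about 1 N more per mm. Slack, it runs on to the bar (0.42).
- grip_mid (a point): Middle, on the centre line, of the lever's black rubber sleeve: round, 22 mm thick, 100 mm long along y, in front of the grip bar on the robot's side. 149 mm from the lever's pivot; at rest at stand x -120, y -65, z 181 mm, rising in an arc to z 185 at the bite. Axes: y along the sleeve, z along the lever away from the pivot, x in.
- lever_grip: Upper part of the brake lever with the sleeve; origin on the pivot at stand y -150 mm, axes as point grip_mid. Its upright arm stands outside the right side plate.
- slack_adjuster (a joint): Angle of the thumb tab and its cam about an axis along y, rad. 0 = slack, the tab leans 45 degrees towards the robot; 1.571 = taken up, at its end stop, leaning 45 degrees away. Starts at 0 to 0.1. Takes 3 to 4 N at the tab's end and stays where it is left; once over, the lever cannot turn it back.
- tab_end (a point): Middle of the pad (9 mm thick, 24 wide along y, 22 long) near the end of the adjuster's black tab, right of the drum: 62 mm from the tab's axis, which is at stand x -64, z 85 mm; tab at stand y -225. Goes from stand x -108, z 129 (slack) over the top (z 147) to x -20, z 129 mm. The tab ends 73 mm from its axis; below it all is free down to the axis.
- adjuster_tab: The adjuster's tab itself, origin on its axis at the stand's y -150; turns with joint slack_adjuster.
- tab_frame (a point): Point in the tab, 50 mm from its axis, z along the tab to its end, x across its thickness.
- brake_shoe (a joint): How far the rubber brake shoe is squeezed against the drum, m: 0 = not pressed, over 0.0003 = biting, grows with the push on the lever.
- carton_flat: Loose green and white folding carton lying flat, 83 x 122 x 39 mm, origin under its middle.
- tape_ring: Loose roll of brown tape, 94 mm across, 48 mm high, origin under its middle.
- marker: Loose white marker with a black cap, 128 mm long, 16 mm thick, origin under its middle.
- cutter: Loose yellow safety cutter, 143 x 31 x 18 mm, origin under its middle.
- stamp: Loose self-inking stamp, black with a red cap, 35 x 58 x 80 mm, origin under its middle.
- labels: Loose roll of white labels, 77 mm across, 40 mm high, origin under its middle.

How it is judged (in metres and radians):
On the way, in this order (a step that is already met when the one before it is completed fails the run):
1. the slack adjuster's tab is pushed over to its end stop, the lever still out (value of joint slack_adjuster above 1.45 rad and value of joint brake_lever below 0.1 rad), for 0.2 s.
2. the brake lever is pressed in by the fingers until the brake bites (value of joint slack_adjuster above 1.45 rad and value of joint brake_lever above 0.235 rad and value of joint brake_shoe above 0.0003 m and contact force between the fingers and lever_grip above 4 N), for 0.3 s.
At the end, for the whole second after the job is handed in: Ends holding: for the last second the adjuster stands over 1.45 rad (end stop 1.571); the fingers push the upper lever with over 4 N; it stands still past the bite (over 0.235 rad) and about 9 mm or more short of the bar (under 0.36 rad); the shoe is squeezed by over 0.3 mm (all of step 2 and value of joint brake_lever below 0.36 rad and velocity of joint brake_lever between -0.03 and 0.03 rad/s); the arm keeps its last pose, push and grip.
It fails at once if the lever is driven on to within about 9 mm of the grip bar (value of joint brake_lever above 0.36 rad).
It fails at once if the lever is strained: the fingers push on it with more than 40 N (contact force between the fingers and lever_grip above 40 N).
It fails at once if the fingers touch the grip bar (contact force between the fingers and grip_bar above 0.5 N).
It fails at once if the lever's sleeve or the adjuster's tab is gripped between the fingers ((contact force between the fingers and lever_grip above 1 N and x of the grasp point in the frame of grip_mid between -0.009 and 0.009 m and z of the grasp point in the frame of grip_mid between -0.012 and 0.012 m) or (contact force between the fingers and adjuster_tab above 1 N and x of the grasp point in the frame of tab_frame between -0.005 and 0.005 m and z of the grasp point in the frame of tab_frame between -0.02 and 0.018 m)).
It fails at once if a loose thing on the table is moved by more than 20 mm (distance of any of carton_flat, tape_ring, marker, cutter, stamp, labels from where it was at the start of the episode above 0.02 m).
It also fails if it takes over 54 s, if anything falls off the work surface, if the arm or the gripper's body presses on something with over 40 N, if the wrist force passes 120 N, or if a joint passes its speed limit or range.

## Robot

A 6-joint arm with a two-finger parallel gripper is mounted at the origin on a cart in front of the work surface, level with it; the furniture and walls round the work are solid. World frame = base frame: x ahead of the robot, y to its left, z up, the work surface at z = 0. Lengths are in m, angles in degrees, forces in N, time in s.
With the tool pointing down it reaches from about 0.35 to 0.875 m from the base axis. Payload 4.2 kg.
Tool frame: the origin (TCP) lies midway between the tips of the shut fingers; the grasp point (between the pads) lies 19 mm behind it; y points along the fingers, z is the direction in which the jaws open and shut, and the axes are right-handed (so a half turn about y gives the same grasp; the last joint's range is limited). The gripper opens to 87 mm and grips with 3 to 60 N. Pads are 19 mm wide; open, the fingers measure 117 mm over their backs; the gripper's body (75 mm by 190 mm) begins 51 mm behind the grasp point.
Start: joints at [90.791, 22.042, 0.453, 0, -68.411, -14.817], TCP at [0.151, 0.606, 0.223] pointing down, gripper open.
Joint ranges: [-179.83, 179.83], [-69.29, 118.12], [-61.27, 80.66], [-181.25, 117.63], [-171.15, -9.14], [-177.46, 177.46]. Speed limits (degrees/s): [159.86, 159.86, 180, 180, 180, 180].

## Interface

Orientations are given as [roll, pitch, yaw] about the fixed x, y, z axes, in that order (R = Rz(yaw) Ry(pitch) Rx(roll)).
In Python, from workcell import env gives the robot as it stands. The module is installed in compiled form; this text tells all that it offers. Calls block until the motion is done:
- env.goto(position, orientation): joint-space move of the TCP to a pose.
- env.move_straight(position, rotation=None, rate=0.15, force_limit=None): straight line of the TCP; rotation=None keeps the orientation; rate is the mean speed in m/s. With force_limit (N) it stops when the force on the tool has changed by that much, and returns True; else False.
- env.set_joints(angles): joint-space move.
- env.gripper_to(opening, grasp_force=None): opening from 0.0 (shut) to 1.0 (fully open); grasp_force is the grip in N (None keeps the last); returns when the fingers have stopped.
- env.dwell(seconds).
- env.inverse_kinematics(position, orientation): joint angles nearest the present ones, or None.
- env.read_state(): the state.
- env.grab_frame(name): name is "side" or "top" or "wrist"; returns a dict with "image" (420x560x3 uint8, blue, green, red), "fx", "fy", "cx", "cy" (pixels), "position" and "orientation" of the camera in the world. Camera axes: x right, y up, looking along -z (the intrinsics and any distortion apply to the point x, -y, -z); pixel columns grow to the right and rows downward; lengths in m; the calibration is good to about 2 mm. The wrist camera is an equidistant fisheye: a pixel r from the principal point sees the ray r / f radians off the axis. A picture is of the moment at which its call begins. There is no depth.
A pose or a line that the arm cannot do raises env.Unreachable and nothing moves.
- env.close_job(): hands the job in, once; it reports no verdict.
Trained networks look in a picture, given as the dict that the camera call returned (one of the last four; its "shot" number tells which), for a name from the list of things; names that differ only in an ending like _2 or _b are one class to them, and where a whole thing is asked for, a point or a joint stands for the part that bears it (a point fixed in the world has none). Each returns a list of dicts, best first, with "score" (0 to 1); they miss things now and then, are a little off and sometimes report something else, mostly with a low value. They report only what shows in the picture. A call takes as long as a camera call.
- env.search_frame(picture, thing): "xyz" ([x, y, z] in m, in world coordinates, good to about 4 mm: the middle of the surface that is visible of it).
- env.trace(picture, thing): "mask" (420x560 bool, what is visible of it).
The state is a dict: "clock": time; "joint_positions": joint angles; "qvel": joint speeds; "joint_torque": joint torques, N m; "position": TCP position; "tool_rot": TCP orientation; "force": force on the tool from outside, world axes, zero at the start; "wrist_torque": the same for the moment, N m; "opening": opening from 0.0 (shut) to 1.0 (fully open).
Only numpy, scipy, OpenCV 4.12 (cv2) and the standard library are available. Lean on these libraries where they do the work, as an engineer would, in place of code of your own. Each camera call takes 0.05 s, during which the arm holds its last target.

## Working session

There is one attempt and no reset: what is moved stays moved. The work goes in short steps, each a Python script; the robot and the scene stay as the last script left them, time stands still between calls to the robot, and variables do not carry over. Pictures are saved under pics/ and viewed, and the job is handed in when it is done.

```bash
mkdir -p pics; python3 - <<'E'
from workcell import env
import cv2
s=env.read_state();print(s)
for n in ["side","top","wrist"]:
    p=env.grab_frame(n);cv2.imwrite(f"pics/a_{n}.png",p["image"])
    print(n,p["position"],p["orientation"],p["fx"],p["cx"],p["cy"])
    for t in ["roll_stand","grip_bar","lever_grip","grip_mid","tab_end","adjuster_tab"]:
        try:print(t,[(r["xyz"],r["score"]) for r in env.search_frame(p,t)][:2])
        except Exception as e:print(t,e)
E
```

```text
{'clock': 0.0, 'joint_positions': array([ 9.07918802e+01,  2.20910509e+01,  3.79514101e-01, -3.02475076e-02,
       -6.84094383e+01, -1.48162297e+01]), 'qvel': array([-0.03271551,  0.02935594, -0.05067895,  0.02608744, -0.08187964,
       -0.03091756]), 'joint_torque': array([-6.31109397e-04, -3.90661168e+01,  1.87400687e+01,  4.21973169e+00,
        1.09671257e-02, -1.99555925e-04]), 'position': array([0.15129162, 0.60579456, 0.22145146]), 'tool_rot': array([-8.98758584e+01,  3.76903400e-03,  1.65964495e+02]), 'force': array([-0.66332672, -1.11924709, -0.82861072]), 'wrist_torque': array([-0.00086848,  0.02635069,  0.03425108]), 'opening': 0.9985821758831546}
side [0.4597819  0.95339186 0.77712215] [  55.80794427   -0.4283752  -175.10440335] 451.1593654961077 281.36041286828464 204.73427500898984
roll_stand [([0.6376, 0.2863, 0.1144], 0.72), ([0.3869, 0.1091, 0.0337], 0.61)]
grip_bar [([0.6243, 0.2538, 0.193], 0.81)]
lever_grip [([0.5667, 0.1392, 0.1872], 0.85)]
grip_mid [([0.5669, 0.1383, 0.1908], 0.59)]
tab_end [([0.6294, 0.0013, 0.1172], 0.73)]
adjuster_tab []
top [2.46299165e-01 8.99774359e-04 1.39717374e+00] [ 12.08915306  -0.18503014 -94.24234907] 383.77952612287896 274.0856342838211 211.47930390639596
roll_stand [([0.63, 0.1931, 0.1156], 0.8), ([0.5657, 0.1302, 0.1882], 0.61)]
grip_bar [([0.6307, 0.2204, 0.1893], 0.91), ([0.3877, 0.3682, 0.0383], 0.61)]
lever_grip [([0.5651, 0.1274, 0.1902], 0.71)]
grip_mid [([0.5624, 0.1315, 0.1891], 0.77)]
tab_end [([0.6322, 0.2191, 0.1937], 0.52)]
adjuster_tab [([0.63, -0.0084, 0.1311], 0.57)]
wrist [0.21410693 0.59024125 0.38407755] [-1.39355586e+01  1.97959602e-02 -1.04008024e+02] 325.19226210127806 278.54906339522694 207.1321656078733
roll_stand []
grip_bar []
lever_grip []
grip_mid []
tab_end []
adjuster_tab []
```

View pics/a_side.png

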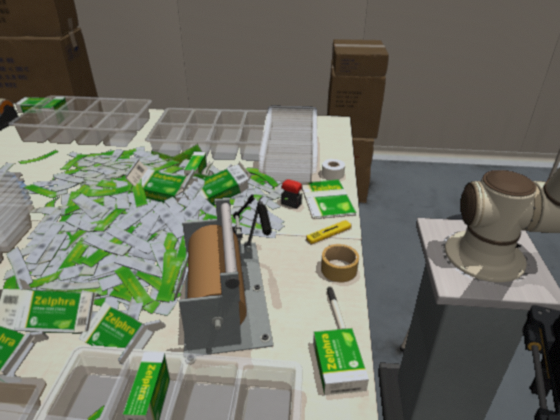

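View pics/a_top.png

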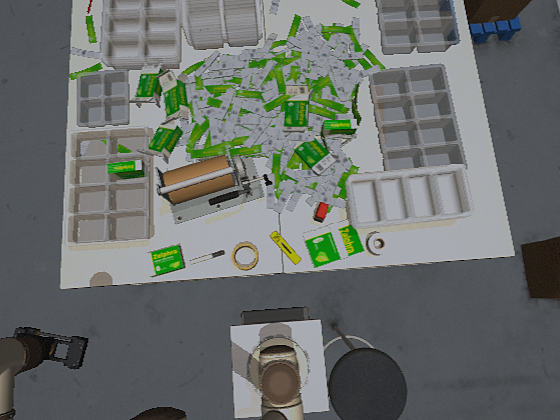

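View pics/a_wrist.png

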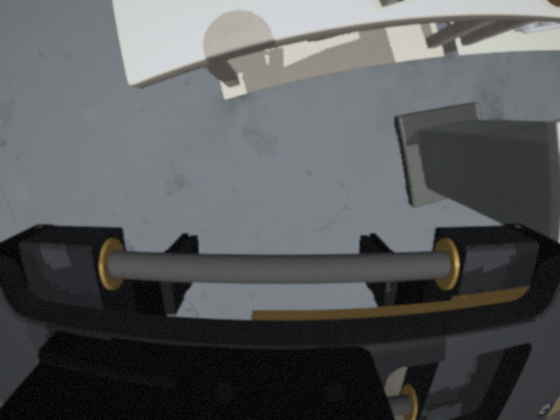

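```bash
python3 - <<'E'
from workcell import env
import cv2,numpy as np,pickle
out={}
for n,(x0,y0,x1,y1) in [("side",(160,180,300,360)),("top",(140,130,300,240))]:
    p=env.grab_frame(n);im=p["image"].copy()
    out[n]={"cam":p,"masks":{}}
    for t,c in [("grip_bar",(0,0,255)),("lever_grip",(255,0,0)),("adjuster_tab",(0,255,255))]:
        r=env.trace(p,t)
        print(n,t,[(round(q["score"],2),int(q["mask"].sum())) for q in r][:3])
        if r:
            m=r[0]["mask"];out[n]["masks"][t]=m
            cs,_=cv2.findContours(m.astype(np.uint8),cv2.RETR_EXTERNAL,cv2.CHAIN_APPROX_NONE)
            cv2.drawContours(im,cs,-1,c,1)
            rc=cv2.minAreaRect(np.argwhere(m)[:,::-1].astype(np.float32));print(cv2.boxPoints(rc).round(1).tolist())
    a=np.hstack([p["image"][y0:y1,x0:x1],im[y0:y1,x0:x1]])
    k=min(800/a.shape[1],600/a.shape[0]);print(k)
    cv2.imwrite(f"pics/b_{n}.png",cv2.resize(a,None,fx=k,fy=k,interpolation=cv2.INTER_CUBIC))
pickle.dump(out,open("m.pkl","wb"))
E
```

```text
side grip_bar [(0.62, 829)]
[[219.5, 204.3000030517578], [232.6999969482422, 203.1999969482422], [239.5, 286.6000061035156], [226.3000030517578, 287.6000061035156]]
side lever_grip [(0.96, 352)]
[[248.8000030517578, 203.8000030517578], [263.70001220703125, 199.6999969482422], [273.0, 233.60000610351562], [258.1000061035156, 237.6999969482422]]
side adjuster_tab [(0.68, 520), (0.65, 131)]
[[279.6000061035156, 207.10000610351562], [281.29998779296875, 178.5], [301.5, 179.6999969482422], [299.79998779296875, 208.3000030517578]]
2.857142857142857
top grip_bar [(0.58, 523)]
[[159.60000610351562, 186.39999389648438], [233.3000030517578, 164.60000610351562], [235.5, 172.0], [161.8000030517578, 193.8000030517578]]
top lever_grip [(0.7, 226)]
[[208.60000610351562, 198.3000030517578], [247.0, 186.8000030517578], [249.1999969482422, 193.89999389648438], [210.6999969482422, 205.39999389648438]]
top adjuster_tab []
2.5
```

View pics/b_side.png

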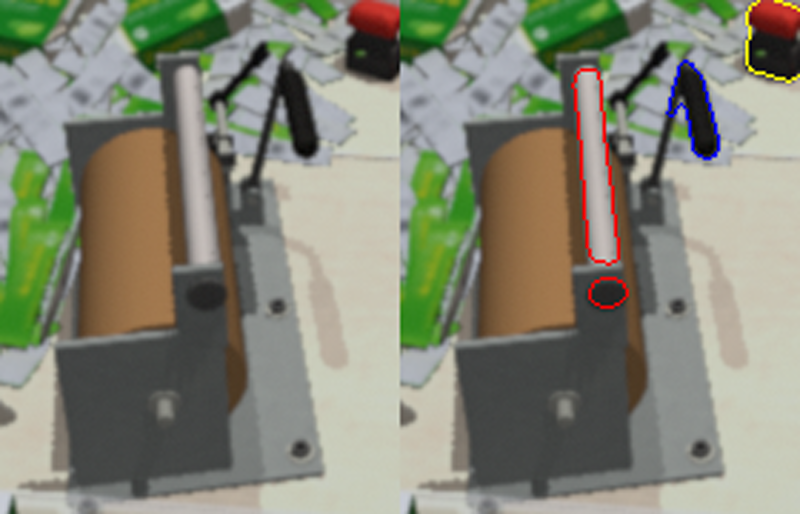

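View pics/b_top.png

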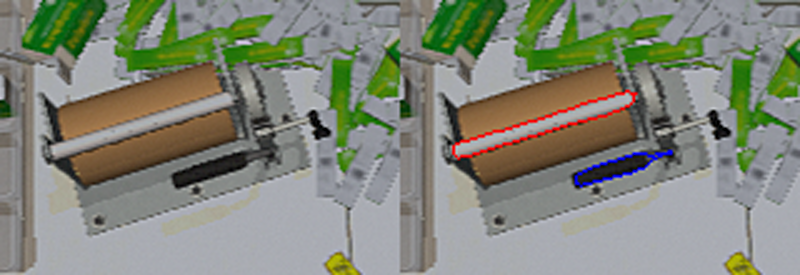

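```bash
cat > h.py <<'E'
import numpy as np,pickle
from scipy.spatial.transform import Rotation as R
from scipy.optimize import least_squares
def proj(p,X):
    Rc=R.from_euler('xyz',p["orientation"],degrees=True).as_matrix()
    c=(np.atleast_2d(X)-p["position"])@Rc
    return np.c_[p["fx"]*c[:,0]/-c[:,2]+p["cx"], p["fy"]*-c[:,1]/-c[:,2]+p["cy"]]
def S2W(st,X):
    x,y,yaw=st; c,s=np.cos(yaw),np.sin(yaw); X=np.atleast_2d(X).astype(float)
    return np.c_[x+c*X[:,0]-s*X[:,1], y+s*X[:,0]+c*X[:,1], X[:,2]]
E
cat > f.py <<'E'
from h import *
o=pickle.load(open("m.pkl","rb"))
obs={"top":[((-.035,.125,.185),(160.8,190.4)),((-.035,-.125,.185),(232.5,169.4)),((-.120,-.015,.181),(210,202.6)),((-.120,-.115,.181),(238.3,193)),((-.108,-.225,.129),(267.5,179.5))],
"side":[((-.035,.131,.185),(232.5,282.6)),((-.035,-.125,.185),(225.1,204.3)),((-.12,-.015,.181),(266.8,231.5)),((-.12,-.115,.181),(260.8,205)),((-.108,-.225,.129),(251.5,198))]}
def f(s,full=False):
    r=[]
    for n in obs:
        X=np.array([a for a,b in obs[n]]);U=np.array([b for a,b in obs[n]])
        r.append(proj(o[n]["cam"],S2W(s,X))-U)
    return r if full else np.concatenate(r).ravel()
q=least_squares(f,[.63,.2,.2],loss="soft_l1")
print(q.x,np.degrees(q.x[2]));[print(a.round(1)) for a in f(q.x,True)]
print(S2W(q.x,[[-.12,-.065,.181],[-.108,-.225,.129],[-.02,-.225,.129],[-.064,-.225,.085],[-.035,0,.185]]).round(4))
np.save("st.npy",q.x)
E
python3 f.py
```

```text
[0.66478638 0.22978455 0.25055296] 14.355627188421611
[[-0.2  0.7]
 [ 1.2 -1.5]
 [-0.6 -0.5]
 [ 0.4 -0.3]
 [ 2.   4. ]]
[[ 0.1 -0.8]
 [-0.9  1.1]
 [ 0.2  0.3]
 [ 0.3  1. ]
 [-0.1  1.3]]
[[ 0.5646  0.1371  0.181 ]
 [ 0.6159 -0.015   0.129 ]
 [ 0.7012  0.0069  0.129 ]
 [ 0.6586 -0.0041  0.085 ]
 [ 0.6309  0.2211  0.185 ]]
```

```bash
python3 - <<'E'
from workcell import env
from h import *
import cv2
st=np.load("st.npy");yd=np.degrees(st[2])
for P in [(-.16,-.2,.30),(-.2,-.225,.2),(-.14,-.225,.12),(-.03,-.225,.13),(-.2,-.065,.2),(-.14,-.065,.16),(-.09,-.065,.16)]:
    W=S2W(st,P)[0]
    for k in (90,-90):
        q=env.inverse_kinematics(W,[-90,0,yd+k]); print(P,k,None if q is None else np.round(q,0))
env.gripper_to(0.0,grasp_force=10)
env.goto([.35,.45,.35],[-90,0,yd+90])
env.goto(S2W(st,(-.20,-.19,.30))[0],[-90,0,yd+90])
p=env.grab_frame("wrist");cv2.imwrite("pics/c_w.png",p["image"])
for t in ["grip_mid","grip_bar","tab_end","adjuster_tab","lever_grip"]:
    print(t,[(r["xyz"],r["score"]) for r in env.search_frame(p,t)][:2])
p=env.grab_frame("side");cv2.imwrite("pics/c_s.png",p["image"])
print(env.read_state()["clock"],env.read_state()["force"])
E
```

```text
(-0.16, -0.2, 0.3) 90 [ 16.  13.  -1.   0. -76.  -2.]
(-0.16, -0.2, 0.3) -90 None
(-0.2, -0.225, 0.2) 90 [ 14.  14. -15.   0. -61.   1.]
(-0.2, -0.225, 0.2) -90 None
(-0.14, -0.225, 0.12) 90 [ 14.  23. -13.   0. -53.   1.]
(-0.14, -0.225, 0.12) -90 None
(-0.03, -0.225, 0.13) 90 [ 14.  32.   4.   0. -61.   1.]
(-0.03, -0.225, 0.13) -90 None
(-0.2, -0.065, 0.2) 90 [ 32.  11. -19.   0. -60. -18.]
(-0.2, -0.065, 0.2) -90 [ 32.  11. -19.   0. -60. 162.]
(-0.14, -0.065, 0.16) 90 [ 30.  19. -14.   0. -57. -16.]
(-0.14, -0.065, 0.16) -90 [ 30.  19. -14.   0. -57. 164.]
(-0.09, -0.065, 0.16) 90 [ 29.  23.  -7.   0. -60. -14.]
(-0.09, -0.065, 0.16) -90 [ 29.  23.  -7.   0. -60. 166.]
grip_mid [([0.5947, 0.058, 0.1353], 0.54)]
grip_bar [([0.6543, 0.1194, 0.199], 0.56)]
tab_end [([0.6268, -0.0122, 0.1304], 0.61)]
adjuster_tab [([0.6263, -0.0101, 0.1309], 0.81)]
lever_grip [([0.5973, 0.0563, 0.1329], 0.51)]
6.1917 [-0.09266472  0.5415409   0.57732652]
```

View pics/c_w.png

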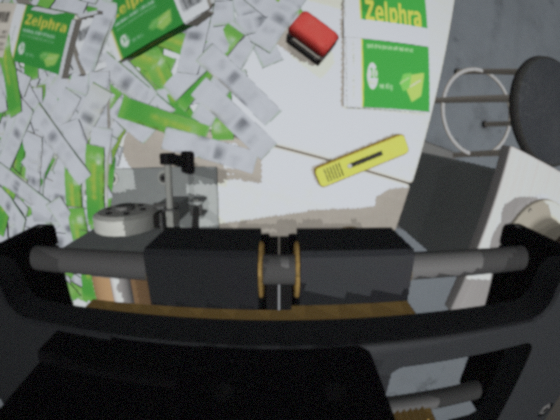

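View pics/c_s.png

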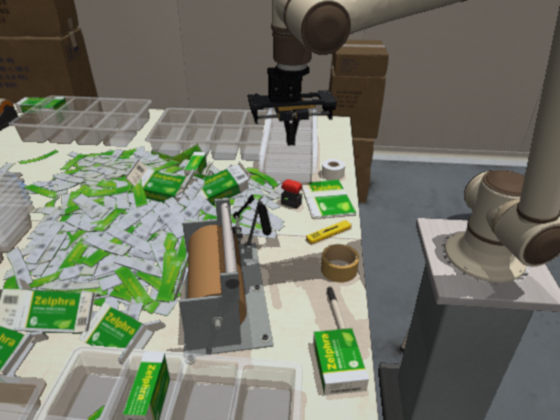

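```bash
python3 - <<'E'
from workcell import env
from h import *
import cv2
st=np.load("st.npy")
def projw(p,X):
    Rc=R.from_euler('xyz',p["orientation"],degrees=True).as_matrix()
    c=(np.atleast_2d(X)-p["position"])@Rc; v=np.c_[c[:,0],-c[:,1],-c[:,2]]
    rr=np.hypot(v[:,0],v[:,1]);th=np.arctan2(rr,v[:,2])
    return np.c_[p["fx"]*th*v[:,0]/rr+p["cx"],p["fy"]*th*v[:,1]/rr+p["cy"]]
p=env.grab_frame("wrist")
im=p["image"].copy();im0=im.copy()
for r in env.trace(p,"adjuster_tab")[:2]:
    m=r["mask"];ij=np.argwhere(m)[:,::-1];print("w",r["score"],m.sum(),ij.mean(0),ij.min(0),ij.max(0))
    cs,_=cv2.findContours(m.astype(np.uint8),0,1);cv2.drawContours(im,cs,-1,(0,0,255),1)
def pts(a):
    s,c=np.sin(a-np.pi/4),np.cos(a-np.pi/4)
    return [(-.064+r*s+t*c,y,.085+r*c-t*s) for r in (.051,.073) for t in (-.0045,.0045) for y in (-.237,-.213)]
for n,p in [("wrist",p),("side",env.grab_frame("side")),("top",env.grab_frame("top"))]:
    P=projw if n=="wrist" else proj
    I=p["image"].copy() if n!="wrist" else im
    raw=p["image"]
    for u in P(p,S2W(st,pts(0.0))): cv2.circle(I,tuple(int(round(x)) for x in u),0,(255,0,255),-1)
    for u in P(p,S2W(st,pts(0.1))): cv2.circle(I,tuple(int(round(x)) for x in u),0,(0,255,255),-1)
    c=P(p,S2W(st,pts(0.05))).mean(0).astype(int);print(n,c,P(p,S2W(st,pts(0.05))).mean(0))
    x0,y0=c-[40,30];a=np.hstack([raw[y0:y0+60,x0:x0+80],I[y0:y0+60,x0:x0+80]])
    cv2.imwrite(f"pics/d_{n}.png",cv2.resize(a,None,fx=5,fy=5,interpolation=0)); print(n,"crop",x0,y0)
E
```

```text
w 0.92 567 [179.09876543 161.23104056] [159 151] [194 174]
wrist [187 158] [187.68770897 158.66742577]
wrist crop 147 128
side [250 198] [250.50313284 198.7814885 ]
side crop 210 168
top [269 182] [269.31173094 182.71527944]
top crop 229 152
```

```bash
python3 -c "
import cv2,numpy as np
cv2.imwrite('pics/d_all.png',cv2.resize(np.vstack([cv2.imread(f'pics/d_{n}.png') for n in ('wrist','side','top')]),(533,600)))"
```

```text
(no output)
```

View pics/d_wrist.png

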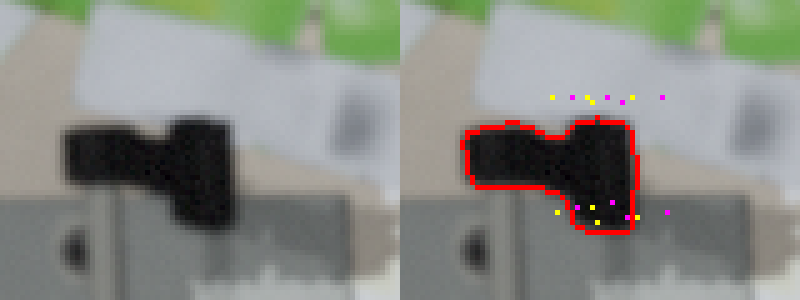

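View pics/d_side.png

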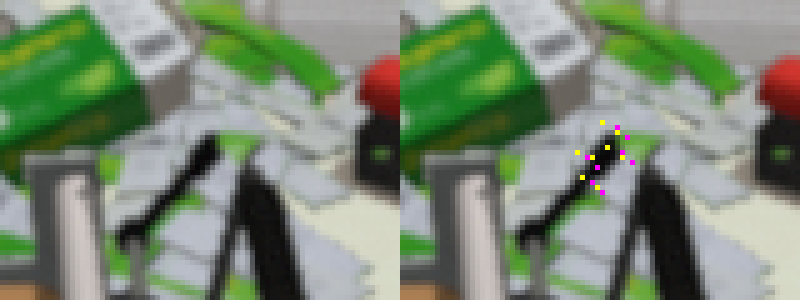

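View pics/d_top.png

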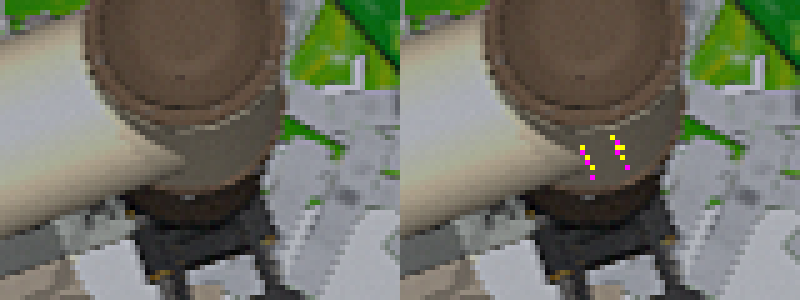

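```bash
python3 - <<'E'
from workcell import env
from h import *
import cv2
st=np.load("st.npy");yd=np.degrees(st[2]);Y=-.221
O=[-90,0,yd+90]
env.goto(S2W(st,(-.155,Y,.20))[0],O)
env.move_straight(S2W(st,(-.155,Y,.120))[0])
f0=env.read_state()["force"]
def go(x,z,rate=.05,fl=20):
    h=env.move_straight(S2W(st,(x,Y,z))[0],rate=rate,force_limit=fl)
    s=env.read_state();print(x,z,h,(s["force"]-f0).round(1),(s["position"]-S2W(st,(x,Y,z))[0]).round(4),s["clock"])
    return h
go(-.130,.121)
for w in [(-.105,.132),(-.080,.141)]:
    if go(*w):break
cv2.imwrite("pics/e_s.png",env.grab_frame("side")["image"])
cv2.imwrite("pics/e_w.png",env.grab_frame("wrist")["image"])
E
python3 -c "
import cv2
a=cv2.imread('pics/e_s.png')[130:270,180:340];cv2.imwrite('pics/e_s2.png',cv2.resize(a,None,fx=4,fy=4,interpolation=2))"
```

```text
-0.13 0.121 False [ 0.5  0.3 -0.3] [-0.0001  0.     -0.0003] 8.2583
-0.105 0.132 False [-4.4 -0.4  3.1] [-0.0004 -0.0003  0.0001] 8.9583
-0.08 0.141 False [-0.7 -0.9 -1.3] [ 0.0004  0.0003 -0.0003] 9.6417
```

View pics/e_s2.png

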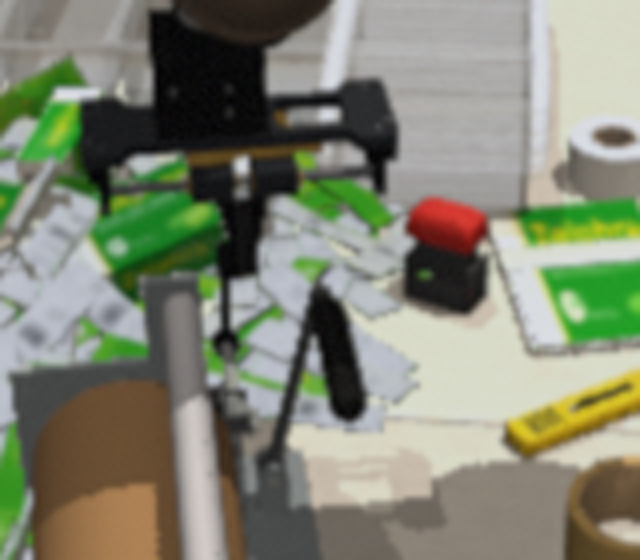

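View pics/e_w.png

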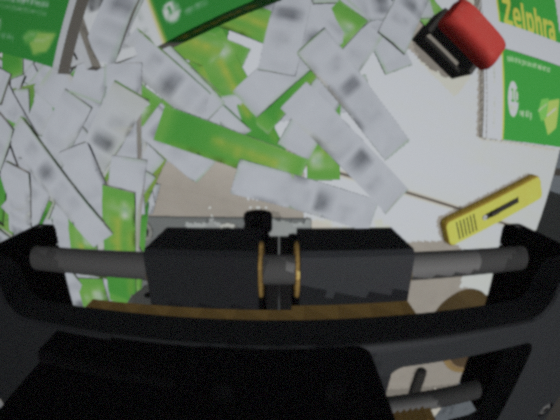

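The side view shows the tab upright at (222,300), ahead of the finger at (240,240). In the wrist view the pad sits at (258,220). I'll keep pushing.

```bash
python3 - <<'E'
from workcell import env
from h import *
import cv2
st=np.load("st.npy");yd=np.degrees(st[2]);Y=-.221
f0=env.read_state()["force"]
def go(x,z,rate=.05,fl=18):
    h=env.move_straight(S2W(st,(x,Y,z))[0],rate=rate,force_limit=fl)
    s=env.read_state();print(x,z,h,(s["force"]-f0).round(1),(s["position"]-S2W(st,(x,Y,z))[0]).round(4),s["clock"])
    return h
for w in [(-.061,.139),(-.040,.128),(-.018,.120)]:
    if go(*w):break
cv2.imwrite("pics/f_s.png",env.grab_frame("side")["image"])
cv2.imwrite("pics/f_w.png",env.grab_frame("wrist")["image"])
E
python3 -c "
import cv2
a=cv2.imread('pics/f_s.png')[130:270,180:340];cv2.imwrite('pics/f_s2.png',cv2.resize(a,None,fx=4,fy=4,interpolation=2))"
```

```text
-0.061 0.139 False [0.5 0.5 0.6] [0.0011 0.0003 0.0002] 10.275
-0.04 0.128 False [0.6 0.4 0.3] [ 0.0002  0.0003 -0.0007] 10.9
-0.018 0.12 True [-6.9  0.4  9.8] [-0.0182 -0.0048  0.0048] 11.225
```

View pics/f_s2.png

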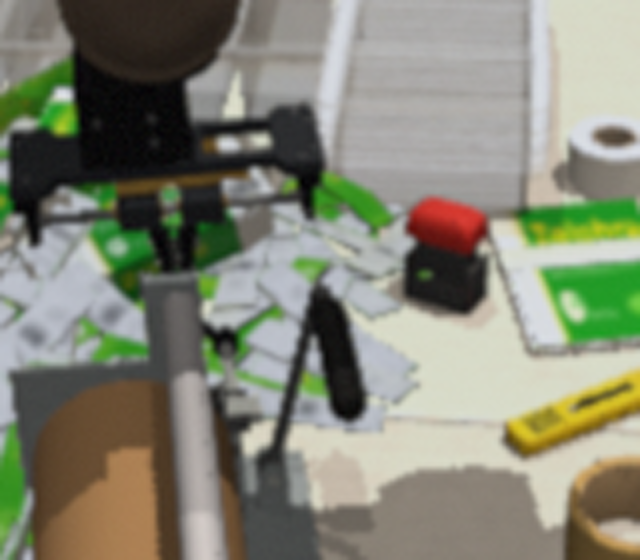

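```bash
python3 - <<'E'
from workcell import env
s=env.read_state();print(s["opening"],s["force"],s["position"])
E
```

```text
0.003939755379493019 [-7.29253581  0.75730152  9.33549692] [0.68374297 0.00648353 0.12490488]
```

View pics/f_w.png

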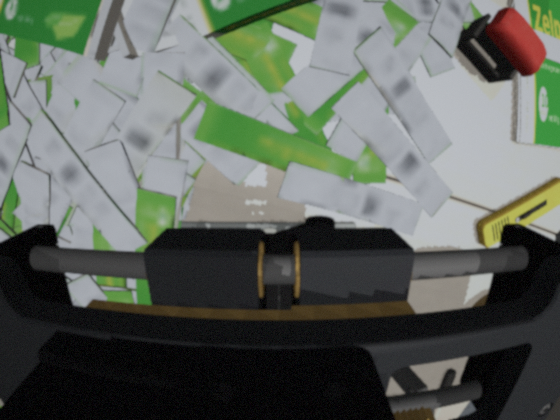

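```bash
python3 - <<'E'
from workcell import env
from h import *
import cv2
st=np.load("st.npy");yd=np.degrees(st[2]);Y=-.221;O=[-90,0,yd+90]
# firm push along tab normal, then retreat
T=S2W(st,(-.024,Y,.113))[0]
print(env.move_straight(T,rate=.04,force_limit=10)); s=env.read_state();print(s["force"],s["position"])
env.move_straight(S2W(st,(-.08,Y,.20))[0])
env.goto(S2W(st,(-.20,-.19,.30))[0],O)
p=env.grab_frame("wrist");cv2.imwrite("pics/g_w.png",p["image"])
for t in ["tab_end"]: print([(r["xyz"],r["score"]) for r in env.search_frame(p,t)])
p=env.grab_frame("side");cv2.imwrite("pics/g_s.png",p["image"])
for t in ["tab_end","lever_grip"]: print([(r["xyz"],r["score"]) for r in env.search_frame(p,t)])
print(env.read_state()["clock"])
E
python3 -c "
import cv2,numpy as np
a=cv2.imread('pics/g_s.png')[150:270,200:300];b=cv2.imread('pics/g_w.png')[120:240,100:240]
cv2.imwrite('pics/g.png',cv2.resize(np.hstack([a,b]),None,fx=3.3,fy=3.3,interpolation=2))"
```

```text
True
[-7.40437384  2.16811858 11.24003864] [0.68382255 0.00630152 0.12475576]
[]
[([0.6551, 0.0042, 0.0931], 0.42)]
[([0.5648, 0.1431, 0.1857], 0.6)]
13.25
```

View pics/g.png

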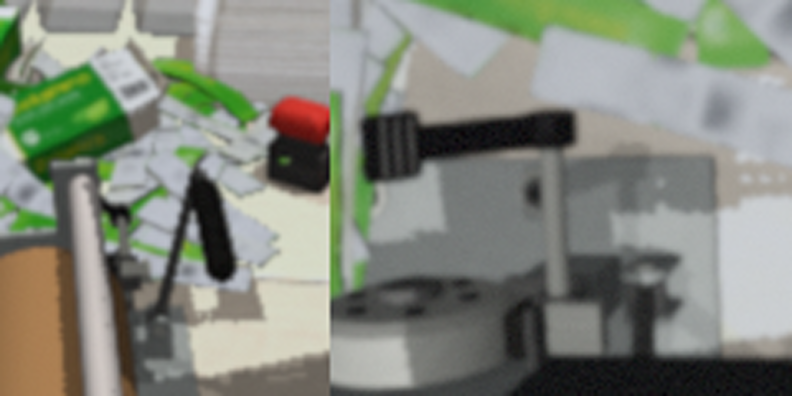

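The tab now leans away: its pad is at about (119,164) in the wrist view. I'll check the angle against the model.

```bash
python3 - <<'E'
from workcell import env
from h import *
import cv2
st=np.load("st.npy")
def projw(p,X):
    Rc=R.from_euler('xyz',p["orientation"],degrees=True).as_matrix()
    c=(np.atleast_2d(X)-p["position"])@Rc; v=np.c_[c[:,0],-c[:,1],-c[:,2]]
    rr=np.hypot(v[:,0],v[:,1]);th=np.arctan2(rr,v[:,2])
    return np.c_[p["fx"]*th*v[:,0]/rr+p["cx"],p["fy"]*th*v[:,1]/rr+p["cy"]]
p=env.grab_frame("wrist")
for a in (1.3,1.45,1.571):
    s,c=np.sin(a-np.pi/4),np.cos(a-np.pi/4)
    u=projw(p,S2W(st,[(-.064+r*s+t*c,y,.085+r*c-t*s) for r in (.051,.073) for t in (-.0045,.0045) for y in (-.237,-.213)]))
    print(a,u.min(0).round(1),u.max(0).round(1), projw(p,S2W(st,[(-.064,-.225,.085)])).round(1))
q=env.grab_frame("side")
print("sleeve",proj(q,S2W(st,[(-.12,-.015,.181),(-.12,-.115,.181)])))
E
```

```text
1.3 [110.7 150.5] [133.2 175.5] [[164.3 156.6]]
1.45 [106.9 150.5] [129.2 175. ] [[164.3 156.6]]
1.571 [104.9 150.4] [126.7 174.4] [[164.3 156.6]]
sleeve [[266.97847337 231.83258491]
 [261.06571047 206.00913927]]
```

```bash
python3 - <<'E'
from workcell import env
from h import *
import cv2
st=np.load("st.npy");yd=np.degrees(st[2]);Y=-.065;O=[-90,0,yd+90]
env.goto(S2W(st,(-.20,Y,.30))[0],O)
env.goto(S2W(st,(-.19,Y,.20))[0],O)
env.move_straight(S2W(st,(-.18,Y,.162))[0])
env.dwell(.3)
f0=env.read_state()["force"];d=S2W((0,0,st[2]),(1,0,0))[0]
for x in [-.150,-.140,-.135,-.130,-.125,-.120,-.115]:
    h=env.move_straight(S2W(st,(x,Y,.162))[0],rate=.03,force_limit=8)
    s=env.read_state();f=s["force"]-f0;print(x,h,f.round(2),"fx",round(f@d,2),(s["position"]-S2W(st,(x,Y,.162))[0]).round(4),s["clock"])
    if h or f@d<-6:break
cv2.imwrite("pics/h_s.png",env.grab_frame("side")["image"])
cv2.imwrite("pics/h_w.png",env.grab_frame("wrist")["image"])
E
python3 -c "
import cv2,numpy as np
a=cv2.imread('pics/h_s.png')[110:270,170:330]
cv2.imwrite('pics/h_s2.png',cv2.resize(a,None,fx=3.7,fy=3.7,interpolation=2))"
```

```text
-0.15 False [-0.37  0.55  0.52] fx -0.23 [-0.0002 -0.0001 -0.    ] 16.2583
-0.14 False [-0.66  1.08  1.59] fx -0.37 [ 0.0002  0.0001 -0.0001] 16.7417
-0.135 False [-3.93  0.07  3.06] fx -3.8 [-0.0003 -0.0003  0.0001] 17.0583
-0.13 False [-3.9  -0.39  4.12] fx -3.87 [ 0.0001 -0.0001  0.0002] 17.375
-0.125 False [-3.47 -0.4   4.32] fx -3.46 [ 0.      0.     -0.0001] 17.6917
-0.12 False [-4.33 -0.3   3.74] fx -4.27 [ 0.0001  0.0001 -0.    ] 18.0083
-0.115 False [-3.62 -0.5   4.23] fx -3.63 [ 0.0001  0.0001 -0.    ] 18.325
```

View pics/h_s2.png

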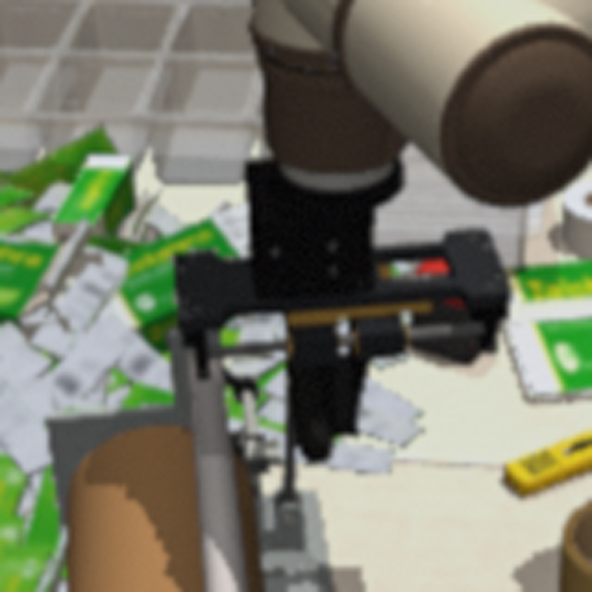

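Contact came at TCP x of about -138 mm, so I expect the bite near -104 mm. The lever is moving in and the gripper is clear of the bar. Continuing in small steps.

```bash
python3 - <<'E'
from workcell import env
from h import *
import cv2
st=np.load("st.npy");Y=-.065
d=S2W((0,0,st[2]),(1,0,0))[0]
for x in np.arange(-.111,-.090,.002):
    h=env.move_straight(S2W(st,(x,Y,.162))[0],rate=.02,force_limit=9)
    env.dwell(.1)
    s=env.read_state();f=s["force"];print(round(x,3),h,f.round(2),"fx",round(f@d,2),s["clock"])
    if h or f@d<-7.5:break
for n in("side","wrist","top"):
    p=env.grab_frame(n);cv2.imwrite(f"pics/i_{n}.png",p["image"])
    if n!="top":
        for t in("lever_grip","grip_mid","grip_bar"):print(n,t,[(r["xyz"],r["score"]) for r in env.search_frame(p,t)][:2])
E
python3 -c "
import cv2,numpy as np
a=cv2.imread('pics/i_side.png')[110:270,170:330]
cv2.imwrite('pics/i_s2.png',cv2.resize(a,None,fx=3.7,fy=3.7,interpolation=2))"
```

```text
-0.111 False [-3.96 -0.58  3.09] fx -3.98 18.875
-0.109 False [-2.93 -1.08  3.49] fx -3.11 19.225
-0.107 False [-3.93 -0.24  3.11] fx -3.87 19.575
-0.105 False [-4.09 -0.71  3.36] fx -4.14 19.925
-0.103 False [-5.98 -1.35  5.19] fx -6.13 20.275
-0.101 False [-8.34 -1.3   6.38] fx -8.4 20.625
side lever_grip [([0.5959, 0.1741, 0.1909], 0.65)]
side grip_mid [([0.5977, 0.1746, 0.1921], 0.74), ([0.5282, -0.1817, 0.0163], 0.31)]
side grip_bar [([0.6237, 0.2565, 0.1952], 0.7)]
wrist lever_grip [([0.6156, 0.1003, 0.1916], 0.58)]
wrist grip_mid [([0.6155, 0.1035, 0.196], 0.67)]
wrist grip_bar [([0.6551, 0.1185, 0.1973], 0.68), ([0.6106, 0.1017, 0.1917], 0.35)]
```

View pics/i_s2.png

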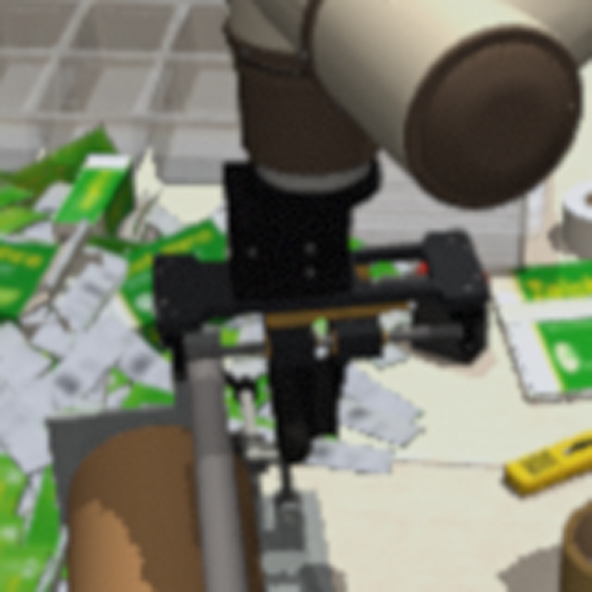

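View pics/i_wrist.png

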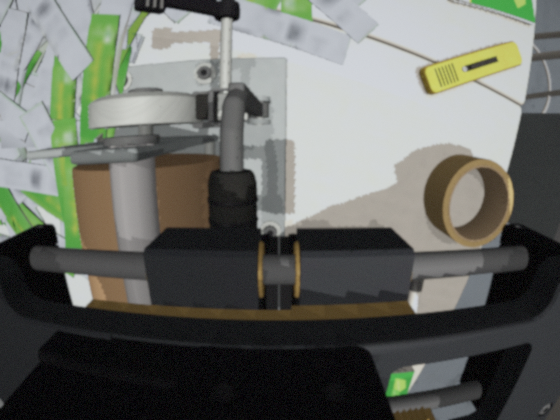

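The firm rise in force starts at about -105 mm, and the wrist view shows about 24 mm between sleeve (210–256) and bar (112–158). The tab is still over, at (185,8). I'll go 2 mm more for margin, check it holds steady, then hand in.

```bash
python3 - <<'E'
from workcell import env
from h import *
import cv2
st=np.load("st.npy");Y=-.065
d=S2W((0,0,st[2]),(1,0,0))[0]
print(env.move_straight(S2W(st,(-.099,Y,.162))[0],rate=.02,force_limit=9))
for i in range(4):
    env.dwell(.3);s=env.read_state();print(s["force"].round(2),round(s["force"]@d,2),s["position"].round(4),s["opening"],s["clock"])
cv2.imwrite("pics/j_w.png",env.grab_frame("wrist")["image"])
E
```

```text
False
[-10.08  -1.36   8.33] -10.1 [0.5828 0.1416 0.1623] 0.006044017375751824 21.625
[-11.15  -1.42   8.82] -11.15 [0.5828 0.1416 0.1622] 0.006278162100223151 21.925
[-9.53 -0.79  7.7 ] -9.43 [0.5828 0.1416 0.1622] 0.00638007657508632 22.225
[-10.07  -0.68   7.96] -9.93 [0.5828 0.1416 0.1622] 0.007449390588551516 22.525
```

View pics/j_w.png

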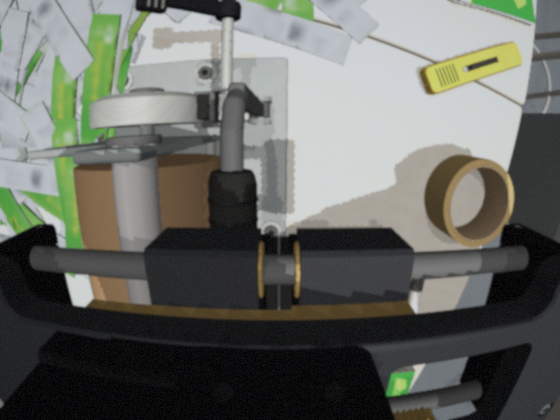

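```bash
python3 - <<'E'
from workcell import env
from h import *
st=np.load("st.npy");d=S2W((0,0,st[2]),(1,0,0))[0]
env.gripper_to(0.0,grasp_force=30)
for i in range(4):
    env.dwell(.3);s=env.read_state();print(round(s["force"]@d,2),s["position"].round(4),round(s["opening"],4),s["clock"])
if 7<-(s["force"]@d)<14: env.close_job();print("closed")
E
```

```text
-9.04 [0.5828 0.1416 0.1622] 0.0045 23.0917
-10.21 [0.5828 0.1416 0.1622] 0.0083 23.3917
-10.0 [0.5828 0.1416 0.1622] 0.0036 23.6917
-9.89 [0.5828 0.1416 0.1622] 0.0091 23.9917
the job is handed in; nothing more can be done
closed
```

I pushed the adjuster tab over to its end stop with the closed fingertip. Then I pressed the sleeve in with the backs of the closed fingers until the brake bit, and handed the job in at about 24 s while still holding it. No verdict was reported.

- **Adjuster:** two pushes both stopped hard, with the force passing 10 N where moving the tab takes only 3 to 4 N. Afterwards the wrist camera showed the tab leaning away, and its pad-to-hub distance matched about 1.5 to 1.57 rad. I could not confirm this from the side camera: `search_frame` found no tab in the wrist view and scored only 0.42 in the side view. The fitted tab axis also sat about 4 pixels off what I saw.
- **Lever:** the resistance stayed at about 4 N over the free travel. It then rose by about 1 N per mm from roughly 33 mm of travel, which is where the bite was expected.
- **Final hold:** the push was about 10 N and steady, with the arm still. I estimate the lever at 0.27 rad, from how far the tool had moved. The sleeve was roughly 24 mm short of the bar, measured in the wrist view 2 mm before the final position.
- **Bar and loose things:** no contact with the bar or any loose thing showed in the pictures I checked. The gripper opening flickered between 0.004 and 0.009, which is under 1 mm.

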